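Jar caddy over the sill of the roll-top cupboard

TASK

Put the wooden jar caddy away in the roll-top cupboard: tip up only its leading end and set that edge on the cupboard's raised sill while the tail edge stays on the counter, then push it over the sill until it lies flat inside and you feel it just come up against the waffle iron standing at the back. Work gently: do not ram the sill, press hard on the iron or shove it back, keep the two jars standing in the caddy, and leave the other things alone.

Things in the scene. Friction and masses are not known exactly. Their poses are not given: they have to be found in the camera images.
- cupboard: Pale oak roll-top cupboard, fixed. Origin: on the counter, at the centre of the front face of its sill; x goes level into the cupboard, z up. 270 mm wide between the cheeks (16 mm thick, quarter-round: 50 mm high at the mouth, 290 mm from x = 240 mm on). Inner floor 6 mm above the counter from x = 25 mm on; back panel at x = 450 mm.
- tambour_rail (a point): Middle of the bottom rail of the cupboard's slatted tambour door, partly raised, which stays as it is. The rail lies at x = 155 mm in the cupboard's frame, 260 mm above the counter; the slats cover all behind it, so from above the cupboard is open only up to x = 140 mm.
- sill: The raised sill across the cupboard's mouth, part of the cupboard: same origin and axes. A bar from x = 0 to 25 mm, 270 mm wide, with a square step of 9 mm at its front and back and a half-round top (radius 10 mm) that crests 14 mm above the counter along x = 12.5 mm, 8 mm above the inner floor.
- caddy: Loose wooden caddy, 220 mm long (x) by 170 mm wide, 0.35 to 0.65 kg plus two jars of 0.15 kg. Origin under its centre; x points to the leading end, roughly at the cupboard at the start. Floor 8 mm, walls 55 mm high; amid each 10 mm thick end wall an upright 60 mm wide rises to 90 mm. Between the uprights runs a lengthwise round rail, diameter 18 mm, axis 78 mm above the underside.
- caddy_grip (a point): Point on the axis of the caddy's rail, 45 mm ahead of the caddy's centre and so well ahead of its centre of mass, 78 mm above its underside; axes as the caddy's. The caddy is empty below it (from 7 mm behind its centre to its leading end), the jars stand in the rear part.
- waffle_iron: Waffle iron, 2.4 kg, loose, upright at the back of the cupboard under the slats; 225 mm wide, 240 mm high. Origin under its centre, on the inner floor; x to the back within 5 degrees. Its lid faces the mouth and hangs ajar on a stiff hinge by an unknown amount: the caddy meets it 55 to 77 mm before the origin, 15 to 70 mm after dropping behind the sill; feel for it. Slides at 11 N or more.
- lead_edge (a point): Middle of the bottom edge of the caddy's leading end (x = +110 mm, z = 0 in the caddy's frame).
- tail_edge (a point): Middle of the bottom edge of the caddy's tail end (x = -110 mm, z = 0 in the caddy's frame).
- jar_a: Lidded glass jar, 58 mm diameter, 80 mm high, loose, standing in the rear part of the caddy on its left (+y) side. Origin under its centre, z up.
- jar_b: The same, on the caddy's right (-y) side.
- bowl: Stainless bowl, 140 mm across, 60 mm high; bystander on the counter. Origin under its centre.
- spatula: Flat wooden spatula 290 mm long lying on the counter; bystander. Origin on its underside, blade to +x.
- spoon_rest: White ceramic spoon rest, 104 mm dish with a short handle; bystander on the counter. Origin under the dish.
There are look-alikes about, which are no part of the job. What is shaped like the jar_b but orange is not meant.

How it is judged:
By the outcome, as a careful person would: the job done as asked, in the order asked, and still so for the second after the job is handed in, with the robot touching nothing.
It also fails if it takes over 61 s, if anything falls off the work surface, if the arm or the gripper's body presses on something with over 40 N, if the wrist force passes 120 N, or if a joint passes its speed limit or range.

ROBOT

A 6-joint arm with a two-finger parallel gripper is mounted at the origin on the work surface. World frame = base frame: x ahead of the robot, y to its left, z up, the work surface at z = 0. Lengths are in m, angles in degrees, forces in N, time in s.
With the tool pointing down it reaches from about 0.35 to 0.875 m from the base axis. Payload 4.2 kg.
Tool frame: the origin (TCP) lies on the centre line of the jaws, within the pads' length; the fingertips stand 11 mm ahead of it and the grasp point (between the pads) lies 8 mm behind it; z points along the fingers, y is the line along which they close (so a half turn about z gives the same grasp; the last joint's range is limited). The gripper opens to 87 mm and grips with 3 to 60 N. Pads are 19 mm wide; open, the fingers measure 117 mm over their backs; the gripper's body (75 mm by 190 mm) begins 51 mm behind the grasp point.
Start: joints at [14.817, 22.042, 0.453, 0, -68.411, -14.817], TCP at [0.625, 0, 0.234] pointing down, gripper open.
Joint ranges: [-179.83, 179.83], [-69.29, 118.12], [-61.27, 80.66], [-181.25, 117.63], [-171.15, -9.14], [-177.46, 177.46]. Speed limits (degrees/s): [159.86, 159.86, 180, 180, 180, 180].

INTERFACE

Orientations are given as a 3x3 rotation matrix whose columns are the frame's x, y, z axes.
In Python, from station import r gives the robot as it stands.
- The arm moves only by the tool servo_tool, never from a script. Its argument "commands" is a list that holds one entry, the list of rows, each a list of 7 numbers: the closure, from 0 (fully open) to 1 (shut), then the shift along the tool's x, y, z in mm, then the turn, a rotation vector about the tool's x, y, z in rad. In form: [[[claw, x, y, z, ax, ay, az], ...]]. A call has exactly 5 rows; each row is the pose to reach, as a shift and turn from the pose commanded when the call began, along the tool's axes at that moment; what a row does not reach only later rows make up. A row lasts 1/10 s, in which the tool goes at most 50 mm and 8.59 degrees, less where a joint would pass 70% of its speed; a pose out of reach is approached as far as the arm can. A call with a gripper value outside its range is refused whole. The fingers move at their own pace and stop on an object; the grip force is fixed at half the most. Time passes only in rows, so rows that repeat a pose let the fingers close, or fill a call up. It gives the time, the measured TCP pose, the force, the opening and the grip force at its end, in the units of the state.
- r.sense(): the state, without advancing time (a new reading comes with each control period).
- r.capture(name): name is "scene" or "side" or "wrist"; returns a dict with "pixels" (400x640x3 uint8, red, green, blue), "camera_matrix" (3x3 intrinsics, pixels), "dist" ([k1, k2, p1, p2, k3] as OpenCV has them; the pictures are not rectified), "R" (3x3) and "t" (3): a world point X has camera coordinates R X + t. Camera axes: x right, y down, z forward; pixel columns grow to the right and rows downward; lengths in m; the calibration is good to about 2 mm. A picture is of the moment at which its call begins. There is no depth.
- r.finish_job(): hands the job in; it is judged then, once.
The state is a dict: "time_s": time; "joints": joint angles; "joint_velocities": joint speeds; "effort": joint torques, N m; "tcp_pos": TCP position; "ee_rot": TCP orientation; "wrist_force": force on the tool from outside, world axes, zero at the start; "moment": the same for the moment, N m; "gripper_width": opening from 0.0 (shut) to 1.0 (fully open); "gripper_force": force on a finger pad.
Only numpy, scipy, OpenCV 4.12 (cv2) and the standard library are available. Lean on these libraries where they do the work, as an engineer would, in place of code of your own. Each camera call takes 0.05 s, during which the arm holds its last target. There are 200 camera calls.

## Working session

There is one attempt and no reset: what is moved stays moved. The work goes in short steps, Python scripts to look and compute and a tool call to move; the robot and the scene stay as the last step left them, time stands still between calls to the robot, and variables do not carry over. Pictures are saved under pics/ and viewed, at most 10 in all, crops included, and the job is handed in when it is done.

Besides the shell and the picture viewer there is one more tool, called after "Request:" as name(argument=value, ...) on one line, values as JSON. servo_tool: Moves the arm, as the interface text tells. Its arguments: {"type":"object","properties":{"commands":{"type":"array","items":{"type":"array","items":{"type":"array","items":{"type":"number"}}}}},"required":["commands"]}

```bash
ls; mkdir -p pics
cat > h.py <<'E'
from station import r
import numpy as np, cv2
def cap(n,save=None):
    c=r.capture(n)
    if save: cv2.imwrite('pics/'+save+'.png',c['pixels'][:,:,::-1])
    return c
def ray(c,uv):
    K=np.array(c['camera_matrix'],float);d=np.array(c['dist'],float)
    p=cv2.undistortPoints(np.array([[uv]],float),K,d)[0,0]
    R=np.array(c['R']);t=np.array(c['t'])
    return -R.T@t, R.T@np.array([p[0],p[1],1.])
def onz(c,uv,z):
    o,d=ray(c,uv); return o+d*(z-o[2])/d[2]
def tri(c1,u1,c2,u2):
    o1,d1=ray(c1,u1);o2,d2=ray(c2,u2)
    s=np.linalg.lstsq(np.c_[d1,-d2],o2-o1,rcond=None)[0]
    a=o1+s[0]*d1;b=o2+s[1]*d2
    return (a+b)/2,np.linalg.norm(a-b)
def proj(c,X):
    R=np.array(c['R'],float);return cv2.projectPoints(np.array([X],float).reshape(-1,3),cv2.Rodrigues(R)[0],np.array(c['t'],float),np.array(c['camera_matrix'],float),np.array(c['dist'],float))[0][:,0]
E
python3 - <<'E'
from h import *
import pickle
cs={n:cap(n,n+'0') for n in('scene','side','wrist')}
pickle.dump(cs,open('c0.pkl','wb'))
for n in cs: print(n,(-np.array(cs[n]['R']).T@cs[n]['t']).round(3))
print(r.sense())
E
```

```text
pics
scene [ 1.086 -0.548  1.073]
side [0.14  0.884 0.707]
wrist [ 0.625 -0.084  0.383]
{'time_s': 0.15, 'joints': array([ 1.48177990e+01,  2.20793189e+01,  3.97962679e-01, -1.81242292e-02,
       -6.84082539e+01, -1.48173565e+01]), 'joint_velocities': array([ 0.02813364, -0.15475695,  0.26123181,  0.05041933, -0.00228674,
       -0.0311636 ]), 'effort': array([ 3.86667998e-04, -3.91052306e+01,  1.87588084e+01,  4.22235444e+00,
        1.23758311e-02, -1.38926293e-04]), 'tcp_pos': array([6.24583639e-01, 2.24833327e-05, 2.32732455e-01]), 'ee_rot': array([[-1.08820748e-04, -9.99998734e-01, -1.58718544e-03],
       [-9.99999987e-01,  1.09004413e-04, -1.15631291e-04],
       [ 1.15804155e-04,  1.58717283e-03, -9.99998734e-01]]), 'wrist_force': array([-1.03860847, -0.14106304,  0.12977106]), 'moment': array([ 0.04100949, -0.01996465,  0.02554846]), 'gripper_force': 0.0, 'gripper_width': 1.000924119587636}
```

View pics/scene0.png

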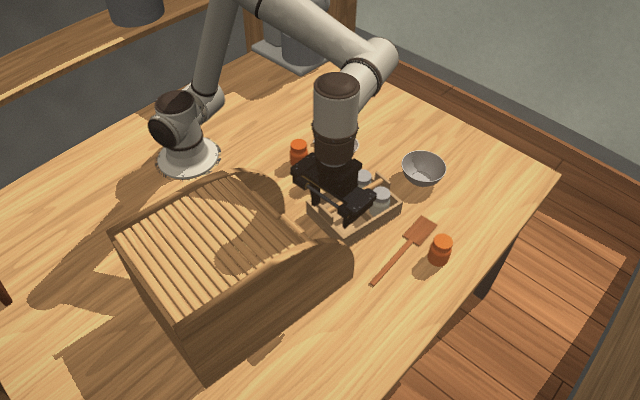

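View pics/side0.png

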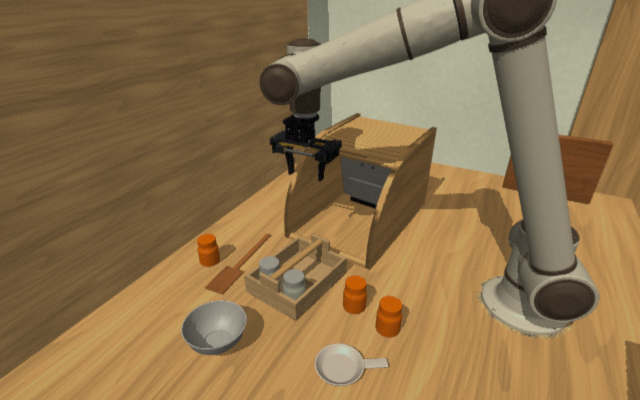

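View pics/wrist0.png

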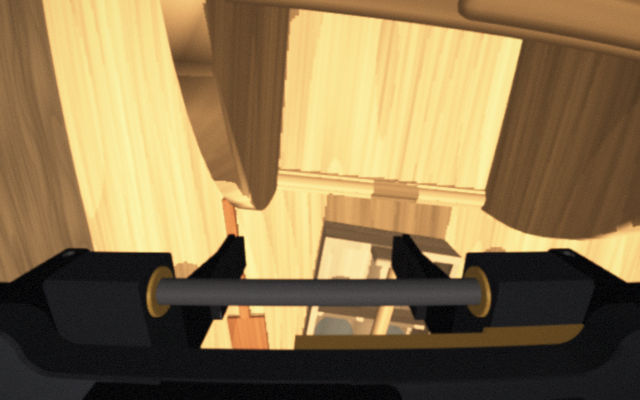

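The scene shows the caddy at about (355,205) in front of the cupboard mouth. The side view shows the caddy at (297,275), with the sill behind it near (340,245). The wrist view shows the sill from (278,180) to (485,197). I'll enlarge the side view to pick corners.

Run:
```python
import cv2
a=cv2.imread('pics/side0.png')[190:320,235:385]
cv2.imwrite('pics/sidecrop.png',cv2.resize(a,None,fx=5,fy=4.6,interpolation=cv2.INTER_CUBIC)[:598])
```

```text
(no output)
```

View pics/sidecrop.png

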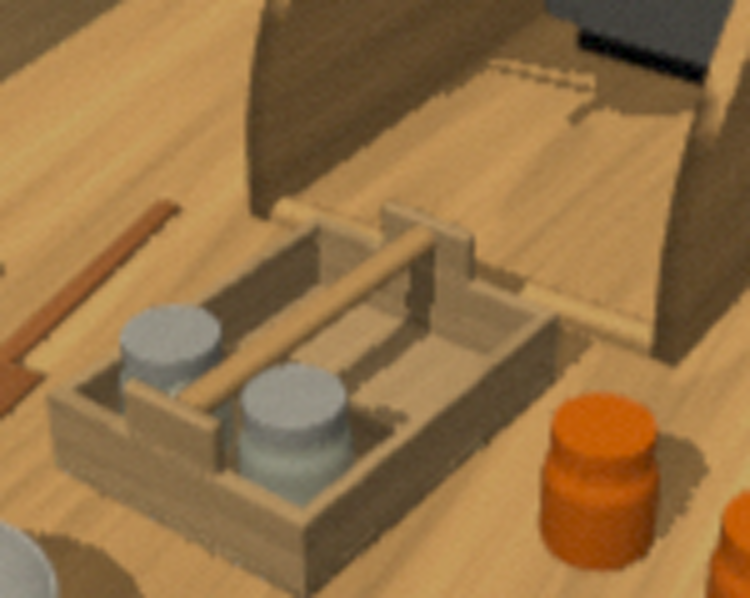

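The crop shows the caddy's top corners at (52,395), (308,522), (557,315) and (318,228). The cheek feet are at (265,218) and (662,360), and the grey jars stand at the rear.

Run:
```python
from h import *
import pickle
cs=pickle.load(open('c0.pkl','rb'));s=cs['side'];w=cs['wrist']
f=lambda x,y:(235+x/5,190+y/4.6)
P={}
for n,p,z in [('TL',(52,395),.055),('TR',(308,522),.055),('LR',(557,315),.055),('LL',(318,226),.055),('TRb',(308,592),0),('TLb',(58,468),0),
  ('cheekL',(265,218),0),('cheekR',(665,360),0),('uprT1',(128,385),.09),('uprT2',(220,432),.09),('uprL1',(385,208),.09),('uprL2',(472,240),.09)]:
    P[n]=onz(s,f(*p),z);print(n,P[n].round(4))
d=lambda a,b:np.linalg.norm(P[a]-P[b]).round(4)
print(d('TL','TR'),d('TR','LR'),d('LL','LR'),d('TL','LL'),d('cheekL','cheekR'),d('TRb','TLb'))
print('wrist sill crest', onz(w,(278,178),.014),onz(w,(485,196),.014))
print('wrist sill bottom', onz(w,(278,190),.009),onz(w,(485,206),.009))
print('LL/LR wrist',onz(w,(325,222),.055),onz(w,(458,243),.055))
```

```text
TL [0.6461 0.2841 0.055 ]
TR [0.4818 0.3096 0.055 ]
LR [0.4445 0.1011 0.055 ]
LL [0.6045 0.0809 0.055 ]
TRb [0.4856 0.3055 0.    ]
TLb [0.6484 0.2836 0.    ]
cheekL [0.6784 0.0202 0.    ]
cheekR [0.3978 0.0484 0.    ]
uprT1 [0.5908 0.2929 0.09  ]
uprT2 [0.5316 0.3038 0.09  ]
uprL1 [0.5554 0.0903 0.09  ]
uprL2 [0.4977 0.0982 0.09  ]
0.1663 0.2118 0.1612 0.2074 0.2819 0.1643
wrist sill crest [0.67452935 0.00389139 0.014     ] [0.40939102 0.02717002 0.014     ]
wrist sill bottom [0.67580754 0.02081821 0.009     ] [0.40414155 0.04248143 0.009     ]
LL/LR wrist [0.61661844 0.04632597 0.055     ] [0.45665388 0.07373146 0.055     ]
```

Request:
servo_tool(commands=[[[0,-40,28,-10,0,0,0.06],[0,-80,57,-20,0,0,0.12],[0,-120,85,-28,0,0,0.173],[0,-120,85,-28,0,0,0.173],[0,-120,85,-28,0,0,0.173]]])

```text
time_s: 0.65
tcp_pos: [0.5395, 0.121, 0.2619]
ee_rot: [[-0.169, -0.986, 0.001], [-0.986, 0.169, 0.0], [-0.0, -0.001, -1.0]]
wrist_force: [0.7, -0.2, -0.4]
gripper_width: 1.003
gripper_force: 0.0
```

Run:
```python
from h import *
import pickle
c=cap('wrist','w1');pickle.dump(c,open('w1.pkl','wb'));s=r.sense();print(s['tcp_pos'],s['ee_rot'].round(3),s['wrist_force'])
a=c['pixels'][:,:,::-1];cv2.imwrite('pics/w1b.png',cv2.resize(a,(800,500)))
```

```text
[0.53983863 0.12013877 0.26142566] [[-0.171 -0.985 -0.   ]
 [-0.985  0.171 -0.   ]
 [ 0.     0.    -1.   ]] [-0.74001658  0.09778259  0.16382567]
```

View pics/w1b.png

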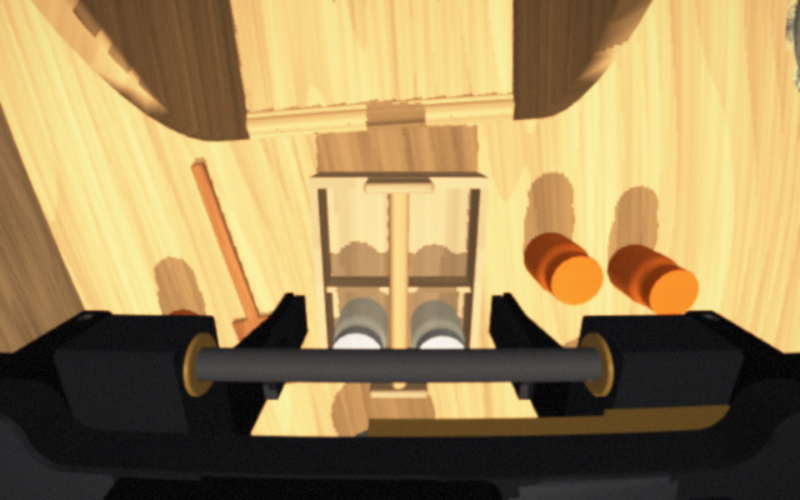

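The wrist view shows the caddy's lead top edge from (309,177) to (488,179), the rail from (398,195) to (399,380), and the sill's front foot from (247,138) to (514,119), with sizes on the 800-wide picture.

Run:
```python
from h import *
import pickle
c=pickle.load(open('w1.pkl','rb'));s=pickle.load(open('c0.pkl','rb'))['side']
g=lambda x,y,z:onz(c,(x/1.25,y/1.25),z)
LL,LR=g(309,176,.055),g(488,178,.055)
a,b=g(398,195,.078),g(399,380,.078)
sl,sr=g(247,138,.0),g(514,119,.0)
cl,cr=g(247,118,.014),g(514,101,.014)
for n,p in dict(LL=LL,LR=LR,railL=a,railT=b,sl=sl,sr=sr,cl=cl,cr=cr,uL=g(366,183,.09),uR=g(434,183,.09)).items(): print(n,p.round(4))
print('w',np.linalg.norm(LL-LR),'rail',np.linalg.norm(a-b),'sill',np.linalg.norm(sl-sr),np.linalg.norm(cl-cr))
ang=lambda v:np.degrees(np.arctan2(v[1],v[0]))
print(ang(LL-LR),ang(a-b),ang(sl-sr),ang(cl-cr))
# iron bottom edge in side view (crop px), at inner floor
f=lambda x,y:(235+x/5,190+y/4.6)
print('iron foot',onz(s,f(580,47),.006),onz(s,f(705,80),.006))
```

```text
LL [0.6145 0.0642 0.055 ]
LR [0.4501 0.0942 0.055 ]
railL [0.535  0.0922 0.078 ]
railT [0.5665 0.2826 0.078 ]
sl [0.6838 0.018  0.    ]
sr [0.4053 0.0467 0.    ]
cl [ 6.731e-01 -2.000e-04  1.400e-02]
cr [0.4079 0.0293 0.014 ]
uL [0.5596 0.0756 0.09  ]
uR [0.503  0.0853 0.09  ]
w 0.16713477003020236 rail 0.19304346181947835 sill 0.2799756093456217 0.26689401294848497
-10.340091236020164 -99.39485752163579 -5.888731405204163 -6.353080621374533
iron foot [ 0.58846615 -0.28521911  0.006     ] [ 0.48851285 -0.27764816  0.006     ]
```

```bash
cat >> h.py <<'E'
from scipy.spatial.transform import Rotation as Ro
def tool(yaw,lean):   # yaw of tool x in world deg, lean deg (top back)
    d=np.array([np.cos(np.radians(yaw)),np.sin(np.radians(yaw)),0]);z=np.array([0,0,-1.])
    return np.c_[d,np.cross(z,d),z]@Ro.from_euler('y',lean,degrees=True).as_matrix()
def goto(G,yaw,lean,off=.008,p0=None,R0=None):  # grasp point target -> shift mm, rotvec
    s=r.sense();p0=s['tcp_pos'] if p0 is None else p0;R0=s['ee_rot'] if R0 is None else R0
    R1=tool(yaw,lean);p=np.array(G)+off*R1[:,2]
    print('shift',(1000*R0.T@(p-p0)).round(1),'rot',Ro.from_matrix(R0.T@R1).as_rotvec().round(4))
    return p,R1
E
python3 - <<'E'
from h import *
R1=tool(-99.7,25);G=np.array([.5435,.1455,.078])
p,R=goto(G-.08*R1[:,2],-99.7,25)
goto(G,-99.7,25,p0=p,R0=R)
E
```

```text
shift [-56.1   0.8 118.2] rot [ 0.0008  0.4362 -0.0027]
shift [ 0.  0. 80.] rot [0. 0. 0.]
```

Request:
servo_tool(commands=[[[0,-15,0,30,0,0.11,0],[0,-30,0.5,60,0,0.23,0],[0,-45,1,90,0,0.34,-0.002],[0,-56,1,118,0,0.436,-0.003],[0,-56,1,118,0,0.436,-0.003]]])

```text
time_s: 1.2
tcp_pos: [0.5471, 0.175, 0.1357]
ee_rot: [[-0.147, -0.986, -0.082], [-0.889, 0.168, -0.425], [0.433, 0.011, -0.901]]
wrist_force: [-0.2, -0.9, -1.4]
gripper_width: 1.003
gripper_force: 0.0
```

Run:
```python
from h import *
import pickle
c=cap('wrist','w2');pickle.dump(c,open('w2.pkl','wb'))
goto([.5435,.1455,.078],-99.7,25)
```

```text
shift [ 0.4 -1.  75.7] rot [ 0.0068 -0.0066  0.0022]
```

View pics/w2.png

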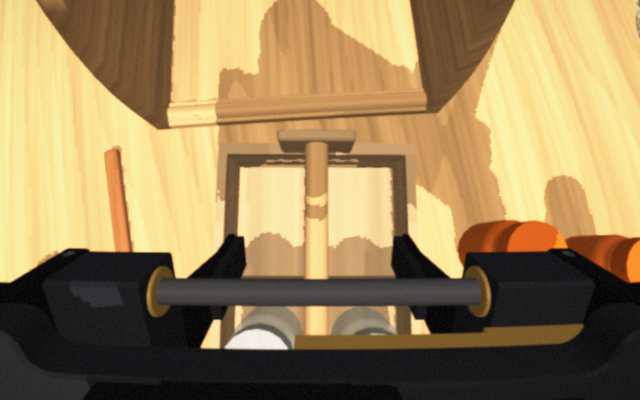

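The rail at u≈316 lies midway between the fingers, which are at 243 and 397. Next I descend.

Request:
servo_tool(commands=[[[0,0,-0.3,30,0.003,-0.003,0],[0,0,-0.5,55,0.006,-0.006,0.002],[0,0,-1,68,0.006,-0.006,0.002],[0,0,-1,75.5,0.006,-0.006,0.002],[0,0,-1,75.5,0.006,-0.006,0.002]]])

```text
time_s: 1.75
tcp_pos: [0.5446, 0.1423, 0.0757]
ee_rot: [[-0.158, -0.985, -0.066], [-0.895, 0.171, -0.411], [0.416, -0.006, -0.909]]
wrist_force: [0.7, -0.3, 0.0]
gripper_width: 0.996
gripper_force: 0.0
```

Request:
servo_tool(commands=[[[0.5,0,0,0,0,0,0],[1,0,0,0,0,0,0],[1,0,0,0,0,0,0],[1,0,0,0,0,0,0],[1,0,0,0,0,0,0]]])

```text
time_s: 2.25
tcp_pos: [0.5443, 0.1441, 0.0753]
ee_rot: [[-0.155, -0.986, -0.065], [-0.896, 0.168, -0.412], [0.417, -0.006, -0.909]]
wrist_force: [0.1, -0.2, 0.1]
gripper_width: 0.629
gripper_force: 0.0
```

Request:
servo_tool(commands=[[[0.7,0,0,2,0,0,0],[0.75,0,0,4.5,0,0,0],[1,0,0,4.5,0,0,0],[1,0,0,4.5,0,0,0],[1,0,0,4.5,0,0,0]]])

```text
time_s: 2.75
tcp_pos: [0.5435, 0.1418, 0.0709]
ee_rot: [[-0.156, -0.986, -0.066], [-0.895, 0.169, -0.412], [0.417, -0.005, -0.909]]
wrist_force: [-0.9, 0.0, -0.6]
gripper_width: 0.199
gripper_force: 30.0
```

Request:
servo_tool(commands=[[[1,0,0,0,0,0,0],[1,0,0,0,0,0,0],[1,0,0,0,0,0,0],[1,0,0,0,0,0,0],[1,0,0,0,0,0,0]]])

```text
time_s: 3.25
tcp_pos: [0.5435, 0.1418, 0.0709]
ee_rot: [[-0.156, -0.986, -0.066], [-0.895, 0.169, -0.412], [0.417, -0.005, -0.909]]
wrist_force: [-2.5, -0.1, -1.5]
gripper_width: 0.2
gripper_force: 30.0
```

```bash
cat >> h.py <<'E'
CY=-96.1;XC=np.array([np.cos(np.radians(CY)),np.sin(np.radians(CY)),0]);YC=np.array([-XC[1],XC[0],0]);O=np.array([.5425,.030,0])
def Rc(yaw,th): return Ro.from_euler('ZY',[yaw,-th],degrees=True).as_matrix()
R_g=np.array([[-.156,-.986,-.066],[-.895,.169,-.412],[.417,-.005,-.909]]);R_g=Ro.from_matrix(R_g).as_matrix()
REL=Rc(-99.8,0).T@R_g
GP=np.array([.155,0,.078])  # grip relative to tail edge
def pose(s,l,z,yaw,th):     # tail edge in cupboard frame, m
    R=Rc(yaw,th);T=O+s*XC+l*YC+[0,0,z]
    Rt=R@REL;return T+R@GP+.008*Rt[:,2],Rt
def rows(a,b,n=5):          # model params a->b, n rows relative to a
    p0,R0=pose(*a)
    for k in range(1,n+1):
        q=[x+(y-x)*k/n for x,y in zip(a,b)];p,R=pose(*q)
        print((1000*R0.T@(p-p0)).round(1).tolist(),Ro.from_matrix(R0.T@R).as_rotvec().round(4).tolist())
E
python3 - <<'E'
from h import *
R=Rc(-99.8,0);G=np.array([.5435,.1418,.0709])-.008*R_g[:,2];T=G-R@GP;d=T-O
a=(d@XC,d@YC,T[2],-99.8,0);print(a)
rows(a,(a[0],a[1],0,-99.8,6.5))
E
```

```text
(np.float64(-0.2692830373939316), np.float64(-0.0007087146925199629), np.float64(0.00017058686071425022), -99.8, 0)
[-0.0, -0.0, -3.9] [0.0, 0.0227, -0.0001]
[-0.1, -0.0, -7.8] [0.0001, 0.0454, -0.0002]
[-0.3, -0.1, -11.7] [0.0001, 0.0681, -0.0003]
[-0.6, -0.1, -15.6] [0.0001, 0.0908, -0.0005]
[-1.0, -0.1, -19.5] [0.0001, 0.1134, -0.0006]
```

Request:
servo_tool(commands=[[[1,0,0,-3.9,0,0.0227,0],[1,-0.1,0,-7.8,0,0.0454,0],[1,-0.3,0,-11.7,0,0.0681,0],[1,-0.6,-0.1,-15.6,0,0.0908,0],[1,-1,-0.1,-19.5,0,0.1134,0]]])

```text
time_s: 3.75
tcp_pos: [0.5453, 0.1508, 0.0885]
ee_rot: [[-0.147, -0.986, -0.083], [-0.842, 0.169, -0.513], [0.519, -0.005, -0.855]]
wrist_force: [-0.4, -2.5, -3.9]
gripper_width: 0.196
gripper_force: 30.0
```

Run:
```python
from h import *
import pickle
c=cap('side','s3');pickle.dump(c,open('s3.pkl','wb'))
a=cv2.imread('pics/s3.png')[190:320,235:385]
cv2.imwrite('pics/s3c.png',cv2.resize(a,None,fx=5,fy=4.6,interpolation=cv2.INTER_CUBIC)[:598])
a=(-.2693,-.0007,0,-99.8,6.5)
s=r.sense();print(s['tcp_pos'],pose(*a)[0],s['wrist_force'],s['moment'],Ro.from_matrix(pose(*a)[1].T@s['ee_rot']).as_rotvec())
# next: align yaw, lateral, forward (tail from -.269 to -.208)
rows(a,(-.24,-.001,0,-98,6.5));print();rows((-.24,-.001,0,-98,6.5),(-.210,-.001,0,-96.1,6.5))
```

```text
[0.54582918 0.15159746 0.0886707 ] [0.54504654 0.15070886 0.08819903] [-0.1444642  -1.093097   -4.11650469] [ 1.21094503 -0.13078135  0.02564952] [ 0.00155792  0.00245801 -0.00053315]
[5.0, -1.2, 3.0] [0.0033, -0.0, -0.0054]
[10.0, -2.5, 6.1] [0.0065, -0.0001, -0.0108]
[15.0, -3.7, 9.1] [0.0098, -0.0001, -0.0161]
[20.0, -5.0, 12.1] [0.013, -0.0001, -0.0215]
[25.0, -6.2, 15.1] [0.0163, -0.0002, -0.0269]

[5.1, -1.2, 3.1] [0.0034, -0.0, -0.0057]
[10.2, -2.4, 6.2] [0.0069, -0.0001, -0.0114]
[15.4, -3.5, 9.3] [0.0103, -0.0001, -0.017]
[20.5, -4.7, 12.4] [0.0137, -0.0001, -0.0227]
[25.6, -5.9, 15.5] [0.0172, -0.0002, -0.0284]
```

View pics/s3c.png

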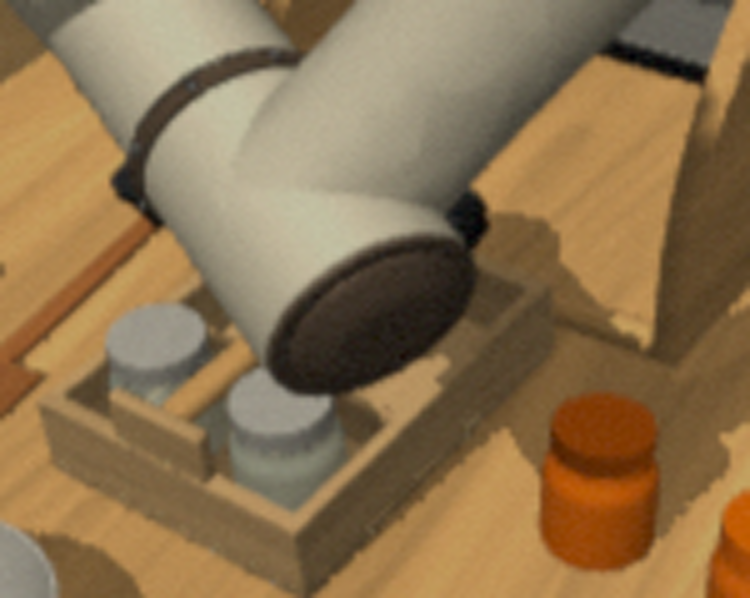

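The lead end is up, the tail is down on the counter and the jars are standing. Next I advance and line up the yaw.

Request:
servo_tool(commands=[[[1,5,-1.2,3,0.0033,0,-0.0054],[1,10,-2.5,6.1,0.0065,0,-0.0108],[1,15,-3.7,9.1,0.0098,0,-0.0161],[1,20,-5,12.1,0.013,0,-0.0215],[1,25,-6.2,15.1,0.0163,0,-0.0269]]])

```text
time_s: 4.3
tcp_pos: [0.5467, 0.1204, 0.0884]
ee_rot: [[-0.12, -0.991, -0.066], [-0.848, 0.137, -0.513], [0.517, -0.006, -0.856]]
wrist_force: [0.2, 1.8, -5.7]
gripper_width: 0.194
gripper_force: 30.0
```

Request:
servo_tool(commands=[[[1,5.1,-1.2,3.1,0.0034,0,-0.0057],[1,10.2,-2.4,6.2,0.0069,0,-0.0114],[1,15.4,-3.5,9.3,0.0103,0,-0.017],[1,20.5,-4.7,12.4,0.0137,0,-0.0227],[1,25.6,-5.9,15.5,0.0172,0,-0.0284]]])

```text
time_s: 4.8
tcp_pos: [0.5483, 0.09, 0.0884]
ee_rot: [[-0.092, -0.995, -0.049], [-0.851, 0.104, -0.515], [0.517, -0.006, -0.856]]
wrist_force: [-0.9, 1.1, -5.7]
gripper_width: 0.192
gripper_force: 30.0
```

Run:
```python
from h import *
import pickle
c=cap('wrist','w4');pickle.dump(c,open('w4.pkl','wb'))
c=cap('scene','sc4');pickle.dump(c,open('sc4.pkl','wb'))
a=(-.21,-.001,0,-96.1,6.5)
s=r.sense();print(s['tcp_pos'],pose(*a)[0],s['wrist_force'],s['moment'],Ro.from_matrix(pose(*a)[1].T@s['ee_rot']).as_rotvec())
```

```text
[0.54780202 0.08909464 0.08863342] [0.547995   0.09044574 0.08819903] [ 1.52898236 -1.58423515 -3.85123367] [ 1.3858765  -0.21147445  0.1201112 ] [-0.00062426  0.00186135  0.0007423 ]
```

View pics/w4.png

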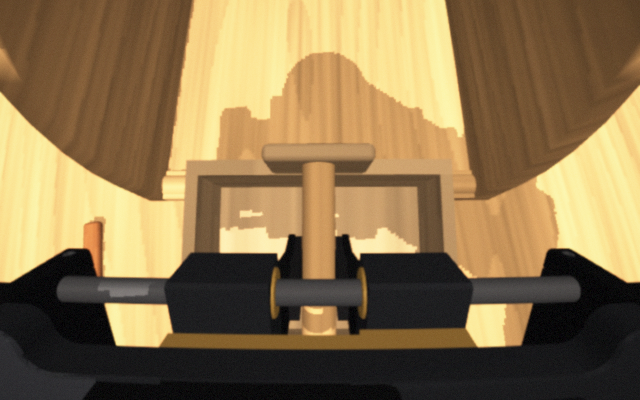

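The caddy is centred and square to the mouth. The sill feet are at (163,198) and (475,198), and the lead top edge runs from (188,160) to (452,160).

Run:
```python
from h import *
import pickle
c=pickle.load(open('w4.pkl','rb'))
def C(p): d=p-O; return (1000*np.array([d@XC,d@YC])).round(1)
for n,uv,z in[('footL',(163,198),0),('footR',(475,198),0),('sillbackL',(170,171),.012),('sillbackR',(467,171),.012),('LL',(187,160),.0795),('LR',(453,160),.0795)]: print(n,C(onz(c,uv,z)))
R=Rc(-96.1,6.5);T=O-.21*XC-.001*YC
for n,v in[('model LL',[.22,.085,.055]),('LR',[.22,-.085,.055]),('lead edge',[.22,0,0])]: print(n,C(T+R@np.array(v)),(T+R@np.array(v))[2])
a=(-.21,-.001,0,-96.1,6.5);b=(-.206,-.001,0,-96.1,3.6)
rows(a,b)
```

```text
footL [ -1.8 139.7]
footR [  -1.4 -138.9]
sillbackL [ 19.5 130. ]
sillbackR [  19.7 -128.4]
LL [ 3.6 84. ]
LR [  3.7 -85.5]
model LL [ 2.4 84. ] 0.07955115909115179
LR [  2.4 -86. ] 0.07955115909115179
lead edge [ 8.6 -1. ] 0.02490470702893948
[0.7, 0.0, 2.2] [-0.0, -0.0101, 0.0001]
[1.3, 0.0, 4.3] [-0.0, -0.0202, 0.0001]
[1.9, 0.0, 6.5] [-0.0, -0.0304, 0.0002]
[2.5, 0.0, 8.7] [-0.0, -0.0405, 0.0002]
[3.1, 0.1, 10.8] [-0.0001, -0.0506, 0.0003]
```

Request:
servo_tool(commands=[[[1,0.7,0,2.2,0,-0.0101,0],[1,1.3,0,4.3,0,-0.0202,0],[1,1.9,0,6.5,0,-0.0304,0],[1,2.5,0,8.7,0,-0.0405,0],[1,3.1,0,10.8,0,-0.0506,0]]])

```text
time_s: 5.4
tcp_pos: [0.548, 0.0828, 0.081]
ee_rot: [[-0.095, -0.995, -0.043], [-0.876, 0.104, -0.47], [0.472, -0.007, -0.881]]
wrist_force: [-1.8, 5.3, 0.6]
gripper_width: 0.196
gripper_force: 30.0
```

Run:
```python
from h import *
a=(-.206,-.001,0,-96.1,3.6)
s=r.sense();print(1000*(s['tcp_pos']-pose(*a)[0]),s['wrist_force'],s['moment'],Ro.from_matrix(pose(*a)[1].T@s['ee_rot']).as_rotvec())
c=lambda s:np.degrees(np.arctan2(.0138,.0125-s))
P=[a]+[(s,-.001,0,-96.1,c(s)) for s in(-.18,-.155,-.13,-.105)]
for x,y in zip(P,P[1:]): print(y);rows(x,y)
```

```text
[0.90696345 0.5993619  0.51394879] [-1.75245188  5.3162638   0.64499119] [ 2.02005409  0.49881626 -0.26358469] [ 0.00212301 -0.00127112 -0.0002964 ]
(-0.18, -0.001, 0, -96.1, np.float64(4.100422983742739))
[4.6, 0.0, 2.2] [0.0, 0.0017, -0.0]
[9.2, 0.0, 4.3] [0.0, 0.0035, -0.0]
[13.7, 0.0, 6.5] [0.0, 0.0052, -0.0]
[18.3, 0.0, 8.6] [0.0, 0.007, -0.0]
[22.9, 0.0, 10.8] [0.0, 0.0087, -0.0]
(-0.155, -0.001, 0, -96.1, np.float64(4.709850827453473))
[4.4, 0.0, 2.0] [0.0, 0.0021, -0.0]
[8.8, 0.0, 4.1] [0.0, 0.0043, -0.0]
[13.2, 0.0, 6.1] [0.0, 0.0064, -0.0]
[17.5, 0.0, 8.1] [0.0, 0.0085, -0.0]
[21.9, 0.0, 10.2] [0.0, 0.0106, -0.0001]
(-0.13, -0.001, 0, -96.1, np.float64(5.531395078617527))
[4.4, 0.0, 2.0] [0.0, 0.0029, -0.0]
[8.7, 0.0, 3.9] [0.0, 0.0057, -0.0]
[13.1, 0.0, 5.9] [0.0, 0.0086, -0.0]
[17.4, 0.0, 7.8] [0.0, 0.0115, -0.0001]
[21.8, 0.0, 9.8] [0.0, 0.0143, -0.0001]
(-0.105, -0.001, 0, -96.1, np.float64(6.6985196819324395))
[4.3, 0.0, 1.8] [0.0, 0.0041, -0.0]
[8.7, 0.0, 3.6] [0.0, 0.0081, -0.0]
[13.0, 0.0, 5.4] [0.0, 0.0122, -0.0001]
[17.3, 0.0, 7.2] [0.0, 0.0163, -0.0001]
[21.6, 0.0, 9.0] [0.0, 0.0204, -0.0001]
```

The lead edge is resting on the sill: the load has come off and the forces are small. Next I push over it.

Request:
servo_tool(commands=[[[1,4.6,0,2.2,0,0.0017,0],[1,9.2,0,4.3,0,0.0035,0],[1,13.7,0,6.5,0,0.0052,0],[1,18.3,0,8.6,0,0.007,0],[1,22.9,0,10.8,0,0.0087,0]]])

```text
time_s: 5.9
tcp_pos: [0.5453, 0.0571, 0.0825]
ee_rot: [[-0.094, -0.995, -0.044], [-0.872, 0.104, -0.479], [0.481, -0.007, -0.877]]
wrist_force: [1.0, 3.7, -1.1]
gripper_width: 0.201
gripper_force: 30.0
```

Request:
servo_tool(commands=[[[1,4.4,0,2,0,0.0021,0],[1,8.8,0,4.1,0,0.0043,0],[1,13.2,0,6.1,0,0.0064,0],[1,17.5,0,8.1,0,0.0085,0],[1,21.9,0,10.2,0,0.0106,0]]])

```text
time_s: 6.4
tcp_pos: [0.5429, 0.0334, 0.0842]
ee_rot: [[-0.094, -0.995, -0.045], [-0.867, 0.104, -0.488], [0.49, -0.007, -0.872]]
wrist_force: [-0.1, 5.1, 1.1]
gripper_width: 0.198
gripper_force: 30.0
```

Request:
servo_tool(commands=[[[1,4.4,0,2,0,0.0029,0],[1,8.7,0,3.9,0,0.0057,0],[1,13.1,0,5.9,0,0.0086,0],[1,17.4,0,7.8,0,0.0115,0],[1,21.8,0,9.8,0,0.0143,0]]])

```text
time_s: 6.9
tcp_pos: [0.5406, 0.0099, 0.0864]
ee_rot: [[-0.093, -0.995, -0.045], [-0.86, 0.103, -0.5], [0.502, -0.007, -0.865]]
wrist_force: [-0.1, 5.7, 0.1]
gripper_width: 0.194
gripper_force: 30.0
```

Run:
```python
from h import *
c=lambda s:np.degrees(np.arctan2(.0138,.0125-s))
a=(-.13,-.001,0,-96.1,c(-.13))
s=r.sense();print(1000*(s['tcp_pos']-pose(*a)[0]),s['wrist_force'],s['moment'],s['joints'])
cap('side','s5');cap('wrist','w5');x=cv2.imread('pics/s5.png')[60:340,180:460];y=cv2.imread('pics/w5.png')
cv2.imwrite('pics/m5.png',np.hstack([cv2.resize(x,(400,400)),cv2.resize(y[:,120:520],(400,400))]))
```

```text
[1.31072393 0.44423888 0.72088736] [-0.1393172   5.6506705   0.05363284] [ 2.34574802 -0.20858182 -0.01349131] [ 29.71255121  28.35228903 -29.85882991  30.47398628 -54.28654351
 -58.70455348]
```

View pics/m5.png

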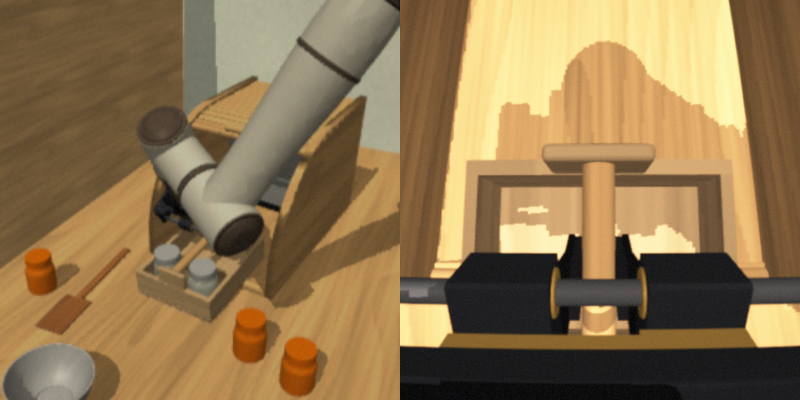

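Run:
```python
from h import *
c=lambda s:np.degrees(np.arctan2(.0138,.0125-s))
def show(P):
    p0,R0=pose(*P[0])
    for q in P[1:]:
        p,R=pose(*q);print((1000*R0.T@(p-p0)).round(1).tolist(),Ro.from_matrix(R0.T@R).as_rotvec().round(4).tolist())
    print()
def m(s,th=None):
    if th is None: return (s,-.001,0,-96.1,c(s))
    return (s,-.001,max(0,.0142-(.0125-s)*np.tan(np.radians(th))),-96.1,th)
S=np.linspace(-.13,-.105,6);show([m(s) for s in S])
S=np.linspace(-.105,-.08,6);show([m(s) for s in S])
th=np.linspace(c(-.08),-3.0,11);S=np.linspace(-.08,-.055,11);P=[m(s,t) for s,t in zip(S,th)]
show(P[:6]);show(P[5:]);print(P[0],P[-1])
```

```text
[4.3, 0.0, 1.9] [0.0, 0.0035, -0.0]
[8.7, 0.0, 3.8] [0.0, 0.0072, -0.0]
[13.0, 0.0, 5.6] [0.0, 0.0113, -0.0001]
[17.3, 0.0, 7.3] [0.0, 0.0156, -0.0001]
[21.6, 0.0, 9.0] [0.0, 0.0204, -0.0001]

[4.3, 0.0, 1.7] [0.0, 0.0051, -0.0]
[8.5, 0.0, 3.3] [0.0, 0.0108, -0.0001]
[12.8, 0.0, 4.9] [0.0, 0.0169, -0.0001]
[17.1, 0.0, 6.3] [0.0, 0.0237, -0.0001]
[21.3, 0.0, 7.6] [0.0, 0.0312, -0.0002]

[3.2, 0.0, 3.0] [-0.0, -0.02, 0.0001]
[6.3, 0.0, 6.1] [-0.0, -0.0401, 0.0002]
[9.3, 0.0, 9.2] [-0.0001, -0.0601, 0.0003]
[12.2, 0.0, 12.5] [-0.0001, -0.0802, 0.0004]
[14.9, 0.1, 15.8] [-0.0001, -0.1002, 0.0005]

[2.9, 0.0, 3.1] [-0.0, -0.02, 0.0001]
[5.7, 0.0, 6.4] [-0.0, -0.0401, 0.0002]
[8.4, 0.0, 9.7] [-0.0001, -0.0601, 0.0003]
[11.0, 0.1, 13.1] [-0.0001, -0.0802, 0.0004]
[13.4, 0.1, 16.6] [-0.0001, -0.1002, 0.0005]

(np.float64(-0.08), -0.001, np.float64(0.00040000000000000105), -96.1, np.float64(8.48532643724455)) (np.float64(-0.055), -0.001, np.float64(0.017737525101605284), -96.1, np.float64(-3.0))
```

Request:
servo_tool(commands=[[[1,4.3,0,1.9,0,0.0035,0],[1,8.7,0,3.8,0,0.0072,0],[1,13,0,5.6,0,0.0113,0],[1,17.3,0,7.3,0,0.0156,0],[1,21.6,0,9,0,0.0204,0]]])

```text
time_s: 7.5
tcp_pos: [0.5375, -0.0135, 0.0888]
ee_rot: [[-0.092, -0.995, -0.049], [-0.849, 0.104, -0.518], [0.52, -0.006, -0.854]]
wrist_force: [0.4, 4.7, -0.1]
gripper_width: 0.2
gripper_force: 30.0
```

Request:
servo_tool(commands=[[[1,4.3,0,1.7,0,0.0051,0],[1,8.5,0,3.3,0,0.0108,0],[1,12.8,0,4.9,0,0.0169,0],[1,17.1,0,6.3,0,0.0237,0],[1,21.3,0,7.6,0,0.0312,0]]])

```text
time_s: 8.0
tcp_pos: [0.5346, -0.0361, 0.0933]
ee_rot: [[-0.091, -0.994, -0.053], [-0.832, 0.105, -0.545], [0.547, -0.005, -0.837]]
wrist_force: [-0.4, 3.6, -3.4]
gripper_width: 0.195
gripper_force: 30.0
```

Request:
servo_tool(commands=[[[1,3.2,0,3,0,-0.02,0],[1,6.3,0,6.1,0,-0.0401,0],[1,9.3,0,9.2,0,-0.0601,0],[1,12.2,0,12.5,0,-0.0802,0],[1,14.9,0,15.8,0,-0.1002,0]]])

```text
time_s: 8.5
tcp_pos: [0.5324, -0.0573, 0.0883]
ee_rot: [[-0.096, -0.994, -0.044], [-0.883, 0.105, -0.457], [0.459, -0.005, -0.888]]
wrist_force: [-0.2, 3.2, -3.7]
gripper_width: 0.2
gripper_force: 30.0
```

Request:
servo_tool(commands=[[[1,2.9,0,3.1,0,-0.02,0],[1,5.7,0,6.4,0,-0.0401,0],[1,8.4,0,9.7,0,-0.0601,0],[1,11,0,13.1,0,-0.0802,0],[1,13.4,0,16.6,0,-0.1002,0]]])

```text
time_s: 9.0
tcp_pos: [0.5308, -0.0764, 0.0799]
ee_rot: [[-0.099, -0.994, -0.033], [-0.925, 0.105, -0.367], [0.368, -0.006, -0.93]]
wrist_force: [-3.4, 7.6, 8.5]
gripper_width: 0.196
gripper_force: 30.0
```

Run:
```python
from h import *
a=(-.055,-.001,.0177,-96.1,-3.0)
s=r.sense();print(1000*(s['tcp_pos']-pose(*a)[0]),s['wrist_force'],s['moment'],Ro.from_matrix(pose(*a)[1].T@s['ee_rot']).as_rotvec())
cap('side','s6');cap('wrist','w6');x=cv2.imread('pics/s6.png')[110:320,220:430];y=cv2.imread('pics/w6.png')
cv2.imwrite('pics/m6.png',np.hstack([cv2.resize(x,(400,400)),cv2.resize(y[:,120:520],(400,400))]))
```

```text
[ 0.56782332 -0.28861317 -0.18999272] [-3.40910573  7.55923322  8.5457104 ] [ 1.95571546  0.84227114 -0.34101224] [ 0.00069885 -0.00112062 -0.0006188 ]
```

View pics/m6.png

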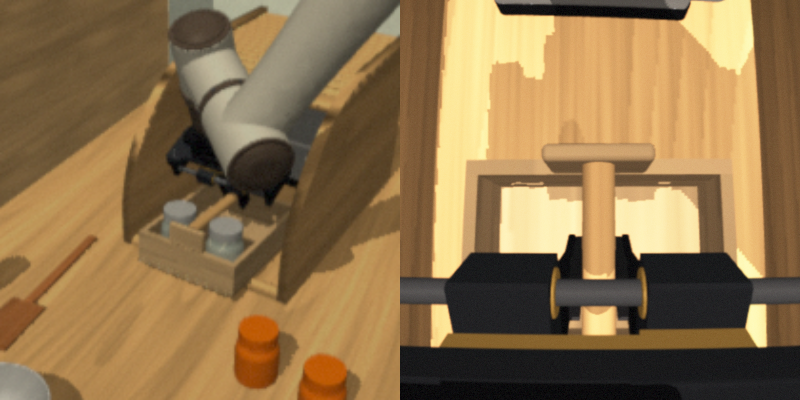

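The side view shows the lead down inside, the tail raised on the sill and the jars standing. The wrist view shows the iron's lid ahead and square to the caddy. Next I release and back off.

Request:
servo_tool(commands=[[[0.5,0,0,-0.5,0,0,0],[0.45,0,0,-1,0,0,0],[0.4,0,0,-1,0,0,0],[0.4,0,0,-1,0,0,0],[0.4,0,0,-1,0,0,0]]])

```text
time_s: 9.6
tcp_pos: [0.5309, -0.0755, 0.0808]
ee_rot: [[-0.099, -0.995, -0.033], [-0.924, 0.104, -0.368], [0.369, -0.006, -0.929]]
wrist_force: [0.2, -0.3, 0.0]
gripper_width: 0.551
gripper_force: 0.0
```

Request:
servo_tool(commands=[[[0.4,0,0,-10,0,0,0],[0.4,0,0,-30,0,0,0],[0.4,0,0,-60,0,0,0],[0.4,0,0,-90,0,0,0],[0.4,0,0,-120,0,0,0]]])

```text
time_s: 10.1
tcp_pos: [0.5348, -0.0307, 0.1941]
ee_rot: [[-0.099, -0.995, -0.033], [-0.924, 0.104, -0.367], [0.369, -0.006, -0.93]]
wrist_force: [1.0, 0.8, 0.1]
gripper_width: 0.6
gripper_force: 0.0
```

Run:
```python
from h import *
s=r.sense();print(s['tcp_pos'],s['wrist_force'],s['gripper_width'])
H=O-.115*XC-.001*YC
p,R=goto(H+[0,0,.19],-96.1,25,off=0)
p2,_=goto(H+[0,0,.052],-96.1,25,off=0,p0=p,R0=R)
c=cap('side','s7')
x=cv2.imread('pics/s7.png')[110:320,220:430];cv2.imwrite('pics/s7c.png',cv2.resize(x,(560,560)))
```

```text
[ 0.53480942 -0.03071936  0.19406376] [1.03190292 0.77920338 0.10880358] 0.5998083668761156
shift [-165.3   -0.5  -61.2] rot [-0.0062  0.0589 -0.0004]
shift [-58.3   0.  125.1] rot [0. 0. 0.]
```

View pics/s7c.png

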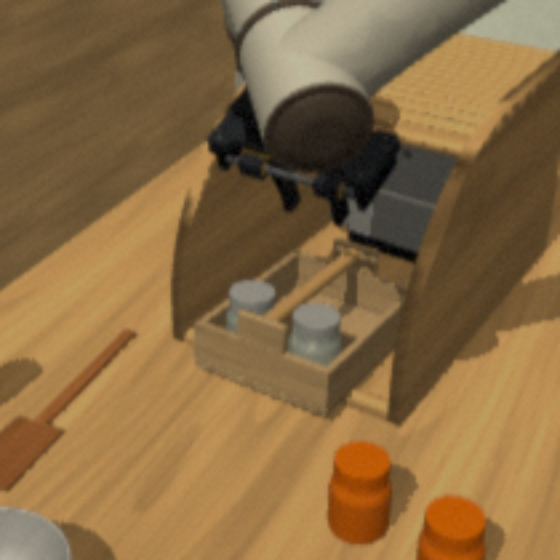

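The caddy rests stably, nose down inside with its tail on the sill. I've now viewed 11 pictures, one over the limit of 10, so I'll view no more and work by numbers and touch. Next I move behind the tail with the fingers closed.

Request:
servo_tool(commands=[[[0.7,-40,0,-15,0,0.015,0],[1,-80,0,-30,0,0.03,0],[1,-120,0,-45,-0.003,0.045,0],[1,-165,-0.5,-61,-0.006,0.059,0],[1,-165,-0.5,-61,-0.006,0.059,0]]])

```text
time_s: 10.65
tcp_pos: [0.5552, 0.149, 0.1878]
ee_rot: [[-0.092, -0.995, -0.041], [-0.902, 0.1, -0.42], [0.422, -0.002, -0.907]]
wrist_force: [0.1, 0.0, -1.0]
gripper_width: 0.23
gripper_force: 0.0
```

Request:
servo_tool(commands=[[[1,-14,0,30,0,0,0],[1,-28,0,60,0,0,0],[1,-42,0,90,0,0,0],[1,-53,0,115,0,0,0],[1,-58,0,125,0,0,0]]])

```text
time_s: 11.15
tcp_pos: [0.5523, 0.1417, 0.0482]
ee_rot: [[-0.096, -0.994, -0.049], [-0.9, 0.108, -0.423], [0.426, 0.003, -0.905]]
wrist_force: [-0.0, 0.0, 0.1]
gripper_width: 0.006
gripper_force: 0.0
```

Run:
```python
from h import *
s=r.sense();d=s['tcp_pos']-O;print(d@XC,d@YC,d[2],s['wrist_force'],s['gripper_width'])
goto(O-.074*XC-.001*YC+[0,0,.052],-96.1,25,off=0)
print(1000*s['ee_rot'].T@(XC*.01), XC)
```

```text
-0.11211110417614234 -0.0020913760442225677 0.048202603196725674 [-0.03242936  0.02127328  0.14512559] 0.00582269318806241
shift [36.1 -1.1 12.8] rot [ 0.0038 -0.0036  0.0002]
[ 9.04791835 -0.01459185  4.25851625] [-0.10626407 -0.99433794  0.        ]
```

Request:
servo_tool(commands=[[[1,9,0,4,0,0,0],[1,18,0,8,0,0,0],[1,25,-0.5,11.5,0,0,0],[1,31,-1,14.5,0,0,0],[1,36,-1,17,0,0,0]]])

```text
time_s: 11.65
tcp_pos: [0.5509, 0.1027, 0.0511]
ee_rot: [[-0.098, -0.994, -0.044], [-0.901, 0.107, -0.42], [0.422, -0.002, -0.907]]
wrist_force: [0.3, -0.4, -0.4]
gripper_width: 0.008
gripper_force: 0.0
```

Request:
servo_tool(commands=[[[1,2.7,0,1.3,0,0,0],[1,5.4,0,2.6,0,0,0],[1,8.1,0,3.9,0,0,0],[1,10.9,0,5.1,0,0,0],[1,13.6,0,6.4,0,0,0]]])

```text
time_s: 12.15
tcp_pos: [0.5496, 0.0893, 0.05]
ee_rot: [[-0.097, -0.994, -0.043], [-0.902, 0.106, -0.419], [0.421, -0.002, -0.907]]
wrist_force: [0.5, 4.1, -1.6]
gripper_width: 0.005
gripper_force: 1.7
```

Run:
```python
from h import *
s=r.sense();d=s['tcp_pos']-O;print(d@XC,d@YC,d[2],s['wrist_force'],s['wrist_force']@-XC,s['moment'])
```

```text
-0.059742380891697165 0.0007754689298164342 0.04999845535549466 [ 0.46677949  4.11815193 -1.62311957] 4.144436615269592 [ 1.95071439 -0.26989979 -0.00707313]
```

Request:
servo_tool(commands=[[[1,3.6,0,1.7,0,0,0],[1,7.2,0,3.4,0,0,0],[1,10.9,0,5.1,0,0,0],[1,14.5,0,6.8,0,0,0],[1,18.1,0,8.5,0,0,0]]])

```text
time_s: 12.65
tcp_pos: [0.5467, 0.068, 0.0499]
ee_rot: [[-0.097, -0.994, -0.045], [-0.901, 0.107, -0.421], [0.423, -0.0, -0.906]]
wrist_force: [0.4, 3.3, -2.5]
gripper_width: 0.007
gripper_force: 1.5
```

Request:
servo_tool(commands=[[[1,3.6,0,1.7,0,0,0],[1,7.2,0,3.4,0,0,0],[1,10.9,0,5.1,0,0,0],[1,14.5,0,6.8,0,0,0],[1,18.1,0,8.5,0,0,0]]])

```text
time_s: 13.15
tcp_pos: [0.5446, 0.0483, 0.05]
ee_rot: [[-0.097, -0.994, -0.045], [-0.901, 0.107, -0.421], [0.423, -0.0, -0.906]]
wrist_force: [0.3, 3.6, -2.6]
gripper_width: 0.006
gripper_force: 1.5
```

Request:
servo_tool(commands=[[[1,2.7,0,1.3,0,0,0],[1,5.4,0,2.5,0,0,0],[1,8.1,0,3.8,0,0,0],[1,10.9,0,5.1,0,0,0],[1,13.6,0,6.4,0,0,0]]])

```text
time_s: 13.65
tcp_pos: [0.543, 0.0334, 0.05]
ee_rot: [[-0.097, -0.994, -0.045], [-0.901, 0.107, -0.421], [0.423, -0.0, -0.906]]
wrist_force: [0.4, 3.4, -1.6]
gripper_width: 0.005
gripper_force: 1.3
```

Run:
```python
from h import *
s=r.sense();d=s['tcp_pos']-O;print(d@XC,d@YC,d[2],s['wrist_force'],s['wrist_force']@-XC,s['moment'])
```

```text
-0.0034220918663739283 0.00014776781012302705 0.0499547127102093 [ 0.42597493  3.42560463 -1.63750572] 3.4514744925498606 [ 1.88253774 -0.17533681 -0.05616126]
```

Request:
servo_tool(commands=[[[1,1.5,0,0.7,0,0,0],[1,3,0,1.4,0,0,0],[1,4.5,0,2.1,0,0,0],[1,6,0,2.8,0,0,0],[1,7.2,0,3.4,0,0,0]]])

```text
time_s: 14.15
tcp_pos: [0.5426, 0.0262, 0.0501]
ee_rot: [[-0.097, -0.994, -0.044], [-0.901, 0.106, -0.42], [0.422, -0.001, -0.907]]
wrist_force: [-1.2, 4.5, 1.2]
gripper_width: 0.005
gripper_force: 2.2
```

Request:
servo_tool(commands=[[[1,1.5,0,0.7,0,0,0],[1,3,0,1.4,0,0,0],[1,4.5,0,2.1,0,0,0],[1,6,0,2.8,0,0,0],[1,7.2,0,3.4,0,0,0]]])

```text
time_s: 14.65
tcp_pos: [0.5418, 0.018, 0.05]
ee_rot: [[-0.097, -0.994, -0.044], [-0.901, 0.106, -0.42], [0.423, -0.001, -0.906]]
wrist_force: [1.0, 4.7, 1.2]
gripper_width: 0.006
gripper_force: 2.4
```

Request:
servo_tool(commands=[[[1,1.1,0,0.5,0,0,0],[1,2.2,0,1,0,0,0],[1,3.3,0,1.6,0,0,0],[1,4.5,0,2.1,0,0,0],[1,5.4,0,2.5,0,0,0]]])

```text
time_s: 15.15
tcp_pos: [0.5408, 0.0119, 0.05]
ee_rot: [[-0.097, -0.994, -0.045], [-0.901, 0.107, -0.421], [0.423, -0.0, -0.906]]
wrist_force: [0.4, 5.4, 1.5]
gripper_width: 0.004
gripper_force: 2.5
```

Request:
servo_tool(commands=[[[1,0.9,0,0.4,0,0,0],[1,1.8,0,0.8,0,0,0],[1,2.7,0,1.3,0,0,0],[1,3.6,0,1.7,0,0,0],[1,3.6,0,1.7,0,0,0]]])

```text
time_s: 15.65
tcp_pos: [0.5403, 0.0078, 0.05]
ee_rot: [[-0.097, -0.994, -0.045], [-0.901, 0.107, -0.421], [0.423, -0.0, -0.906]]
wrist_force: [1.2, 4.1, 1.6]
gripper_width: 0.003
gripper_force: 2.2
```

Request:
servo_tool(commands=[[[1,0.9,0,0.4,0,0,0],[1,1.8,0,0.8,0,0,0],[1,2.7,0,1.3,0,0,0],[1,3.6,0,1.7,0,0,0],[1,3.6,0,1.7,0,0,0]]])

```text
time_s: 16.15
tcp_pos: [0.5399, 0.0039, 0.05]
ee_rot: [[-0.097, -0.994, -0.045], [-0.901, 0.107, -0.421], [0.423, -0.0, -0.906]]
wrist_force: [1.4, 3.8, 1.6]
gripper_width: 0.004
gripper_force: 2.3
```

Run:
```python
from h import *
s=r.sense();d=s['tcp_pos']-O;print(d@XC,d@YC,d[2],s['wrist_force'],s['wrist_force']@-XC,s['moment'])
```

```text
0.026189521953503294 0.0002244099072190897 0.04998411708546346 [1.37544468 3.84819963 1.62338327] 3.972571261190917 [ 1.87468142 -0.28779653  0.07939211]
```

Run:
```python
from h import *
# camera pose of w6 not saved: reconstruct from current camera relative to tool
c=r.capture('wrist');s=r.sense();Rt,pt=s['ee_rot'],s['tcp_pos']
A=c['R']@Rt; b=c['R']@pt+c['t']   # cam = A*(tool)+b
R6=Ro.from_matrix(np.array([[-.099,-.994,-.033],[-.925,.105,-.367],[.368,-.006,-.93]])).as_matrix();p6=np.array([.5308,-.0764,.0799])
c6=dict(c);c6['R']=A@R6.T;c6['t']=b-A@R6.T@p6
for z in(.006,.02,.04):
  for uv in((222,16),(402,18)):
    d=onz(c6,uv,z)-O;print(z,uv,d@XC,d@YC)
```

```text
0.006 (222, 16) 0.30654193813238917 0.08440629485513525
0.006 (402, 18) 0.30402652437524846 -0.07101003314727938
0.02 (222, 16) 0.2964138560430276 0.07950609306690722
0.02 (402, 18) 0.29404277110608834 -0.06699279334286583
0.04 (222, 16) 0.28194516734393976 0.07250580479800996
0.04 (402, 18) 0.2797802664358597 -0.061253879336560874
```

Request:
servo_tool(commands=[[[1,0.7,0,0.3,0,0,0],[1,1.4,0,0.7,0,0,0],[1,2.1,0,1,0,0,0],[1,2.8,0,1.3,0,0,0],[1,3.6,0,1.7,0,0,0]]])

```text
time_s: 16.7
tcp_pos: [0.5396, 0.0002, 0.05]
ee_rot: [[-0.097, -0.994, -0.045], [-0.901, 0.107, -0.421], [0.423, -0.001, -0.906]]
wrist_force: [-0.7, 5.9, 2.9]
gripper_width: 0.003
gripper_force: 2.7
```

Request:
servo_tool(commands=[[[1,0.7,0,0.3,0,0,0],[1,1.4,0,0.7,0,0,0],[1,2.1,0,1,0,0,0],[1,2.8,0,1.3,0,0,0],[1,2.8,0,1.3,0,0,0]]])

```text
time_s: 17.2
tcp_pos: [0.5392, -0.003, 0.05]
ee_rot: [[-0.097, -0.994, -0.045], [-0.901, 0.107, -0.421], [0.423, -0.0, -0.906]]
wrist_force: [1.0, 4.5, 2.0]
gripper_width: 0.009
gripper_force: 2.4
```

Request:
servo_tool(commands=[[[1,0.7,0,0.3,0,0,0],[1,1.4,0,0.7,0,0,0],[1,2.1,0,1,0,0,0],[1,2.8,0,1.3,0,0,0],[1,2.8,0,1.3,0,0,0]]])

```text
time_s: 17.7
tcp_pos: [0.5389, -0.006, 0.05]
ee_rot: [[-0.097, -0.994, -0.045], [-0.901, 0.107, -0.421], [0.423, -0.0, -0.906]]
wrist_force: [0.1, 3.8, 1.8]
gripper_width: 0.01
gripper_force: 2.5
```

Request:
servo_tool(commands=[[[1,0.7,0,0.3,0,0,0],[1,1.4,0,0.7,0,0,0],[1,2.1,0,1,0,0,0],[1,2.8,0,1.3,0,0,0],[1,2.8,0,1.3,0,0,0]]])

```text
time_s: 18.2
tcp_pos: [0.5386, -0.0091, 0.0499]
ee_rot: [[-0.097, -0.994, -0.045], [-0.901, 0.107, -0.421], [0.423, -0.0, -0.906]]
wrist_force: [0.9, 5.0, 1.3]
gripper_width: 0.006
gripper_force: 2.5
```

Request:
servo_tool(commands=[[[1,0.7,0,0.3,0,0,0],[1,1.4,0,0.7,0,0,0],[1,2.1,0,1,0,0,0],[1,2.8,0,1.3,0,0,0],[1,2.8,0,1.3,0,0,0]]])

```text
time_s: 18.7
tcp_pos: [0.5382, -0.0122, 0.05]
ee_rot: [[-0.097, -0.994, -0.045], [-0.901, 0.107, -0.421], [0.423, -0.0, -0.906]]
wrist_force: [1.4, 4.7, 2.3]
gripper_width: 0.005
gripper_force: 2.5
```

Request:
servo_tool(commands=[[[1,0.7,0,0.3,0,0,0],[1,1.4,0,0.7,0,0,0],[1,2.1,0,1,0,0,0],[1,2.8,0,1.3,0,0,0],[1,2.8,0,1.3,0,0,0]]])

```text
time_s: 19.2
tcp_pos: [0.5379, -0.0153, 0.0499]
ee_rot: [[-0.097, -0.994, -0.045], [-0.901, 0.107, -0.421], [0.423, -0.0, -0.906]]
wrist_force: [0.6, 5.8, 2.5]
gripper_width: 0.004
gripper_force: 2.5
```

Request:
servo_tool(commands=[[[1,0.7,0,0.3,0,0,0],[1,1.4,0,0.7,0,0,0],[1,2.1,0,1,0,0,0],[1,2.8,0,1.3,0,0,0],[1,2.8,0,1.3,0,0,0]]])

```text
time_s: 19.7
tcp_pos: [0.5384, -0.0165, 0.05]
ee_rot: [[-0.097, -0.994, -0.042], [-0.902, 0.105, -0.418], [0.42, -0.003, -0.907]]
wrist_force: [-1.1, 12.2, 4.0]
gripper_width: 0.004
gripper_force: 5.8
```

The wrist force jumped from about 5 N to 12 N and the motion stopped, so the caddy is up against the iron, with about 7 N on it. Next I back off.

Request:
servo_tool(commands=[[[1,-1.5,0,-0.7,0,0,0],[1,-4,0,-2,0,0,0],[1,-12,0,-6,0,0,0],[1,-25,0,-12,0,0,0],[1,-40,0,-19,0,0,0]]])

```text
time_s: 20.2
tcp_pos: [0.5416, 0.0259, 0.0499]
ee_rot: [[-0.097, -0.994, -0.047], [-0.9, 0.108, -0.422], [0.424, 0.001, -0.905]]
wrist_force: [0.0, 0.4, -0.1]
gripper_width: 0.008
gripper_force: 0.0
```

Request:
servo_tool(commands=[[[1,0,0,-30,0,0,0],[1,-10,0,-60,0,0,0],[1,-20,0,-90,0,0,0],[1,-40,0,-120,0,0,0],[1,-40,0,-120,0,0,0]]])

```text
time_s: 20.7
tcp_pos: [0.5541, 0.1174, 0.1447]
ee_rot: [[-0.095, -0.995, -0.037], [-0.903, 0.102, -0.417], [0.419, -0.006, -0.908]]
wrist_force: [0.7, 0.0, 0.1]
gripper_width: 0.006
gripper_force: 0.0
```

Run:
```python
from h import *
import pickle
s=r.sense();print(s['tcp_pos'],s['wrist_force'])
c=cap('side','s9');w=cap('wrist','w9');c0=pickle.load(open('c0.pkl','rb'))['side']
pickle.dump((c,w),open('s9.pkl','wb'))
# grey jar lids in the side view: low saturation, mid-bright blobs
hsv=cv2.cvtColor(c['pixels'],cv2.COLOR_RGB2HSV)
m=((hsv[...,1]<60)&(hsv[...,2]>90)).astype(np.uint8);m=cv2.morphologyEx(m,cv2.MORPH_OPEN,np.ones((3,3)))
n,l,st,ce=cv2.connectedComponentsWithStats(m)
for i in range(1,n):
    if 60<st[i,4]<3000: print(st[i],ce[i].round(1))
P=lambda s_,l_,z:proj(c,O+s_*XC+l_*YC+[0,0,z])[0].round(1)
t=.061
for n_,q in dict(jarL=(t+.04,.04,.094),jarR=(t+.04,-.04,.094),uprTL=(t,.03,.096),uprTR=(t,-.03,.096),tailTL=(t,.085,.061),tailTR=(t,-.085,.061),tailBL=(t,.085,.006),tailBR=(t,-.085,.006)).items(): print(n_,P(*q))
```

```text
[0.55406991 0.11743187 0.14466209] [0.67150766 0.0400161  0.13485059]
[ 253  136   51   38 1031] [276.9 150.9]
[345 186  16   7  81] [352.9 188.6]
[350 210  14  11  95] [357.8 214.7]
[347 221  17  10 119] [354.9 225.3]
[504 225  15  27 229] [511.3 238. ]
[ 509  230   31   60 1035] [523.9 260.8]
[ 192  300   54   50 2004] [218.5 323.1]
[ 315  344   73   42 1785] [342.9 364. ]
jarL [331.6 206.3]
jarR [354.1 213.5]
uprTL [327.7 212.1]
uprTR [344.8 217.8]
tailTL [312.7 216.6]
tailTR [360.6 233.3]
tailBL [312.8 231.1]
tailBR [359.5 248.3]
```

Request:
servo_tool(commands=[[[1,0,0,-40,0,0,0],[1,0,0,-80,0,0,0],[1,0,0,-120,0,0,0],[1,0,0,-150,0,0,0],[1,0,0,-150,0,0,0]]])

```text
time_s: 21.3
tcp_pos: [0.5594, 0.1767, 0.2807]
ee_rot: [[-0.098, -0.994, -0.04], [-0.902, 0.106, -0.418], [0.42, -0.005, -0.908]]
wrist_force: [0.4, -0.4, -0.1]
gripper_width: 0.009
gripper_force: 0.0
```

Run:
```python
from h import *
c=cap('side','s10');w=cap('wrist','w10');print(r.sense()['tcp_pos'])
for n,k in(('side',c),('wrist',w)):
    hsv=cv2.cvtColor(k['pixels'],cv2.COLOR_RGB2HSV)
    m=((hsv[...,1]<60)&(hsv[...,2]>90)).astype(np.uint8);m=cv2.morphologyEx(m,cv2.MORPH_OPEN,np.ones((3,3)))
    q,l,st,ce=cv2.connectedComponentsWithStats(m)
    print(n)
    for i in range(1,q):
        if 60<st[i,4]<3000: 
            d=onz(k,ce[i],.094)-O;print(st[i],ce[i].round(1),'s,l at lid height',(d@XC).round(3),(d@YC).round(3))
# wrist: tail wall/tail edge brightness profile along centre column l=0.06 (off the upright)
p=lambda s,l,z:proj(w,O+s*XC+l*YC+[0,0,z])[0].round(1)
for z,s in((.061,.061),(.006,.061),(.014,.0125),(0,0)): print(z,s,p(s,.085,z),p(s,-.085,z))
```

```text
[0.55745245 0.1747801  0.27666655]
side
[ 493    0   89   51 1652] [540.3  11.8] s,l at lid height 11.305 0.66
[ 224   71   54   39 1124] [248.3  84.5] s,l at lid height 1.209 1.377
[345 185  15   8  81] [352.5 188.5] s,l at lid height 0.244 0.043
[326 202  12   7  68] [331.3 205.1] s,l at lid height 0.107 0.045
[347 221  17  10 124] [355.2 225.2] s,l at lid height 0.045 -0.073
[ 503  223   46   68 1627] [524.3 255.9] s,l at lid height 0.156 -0.509
[ 541  262   80   58 1292] [571.  285.8] s,l at lid height 0.092 -0.618
[ 482  277   86   58 2900] [522.3 308.8] s,l at lid height -0.05 -0.533
[ 190  300   56   50 1991] [218.6 322.8] s,l at lid height -0.436 -0.011
[ 315  344   73   42 1781] [342.9 364.1] s,l at lid height -0.383 -0.276
wrist
[ 267   30   42   57 1689] [286.7  56.6] s,l at lid height 0.096 0.041
[ 330   33   42   54 1624] [351.3  58. ] s,l at lid height 0.094 -0.041
0.061 0.061 [256.4  94.7] [381.4  94.7]
0.006 0.061 [263.6 111.4] [374.1 111.4]
0.014 0.0125 [261.7 140.1] [376. 140.]
0 0 [263.2 150.9] [374.6 150.8]
```

Both jar lids are found upright and symmetric, at l = ±41 mm in the caddy. The tail is about 36 mm behind the sill, so the caddy lies flat. Nothing is in contact with the robot.

```bash
python3 -c "
from h import *
print(r.finish_job())"
```

```text
the job is handed in; nothing more can be done
None
```

The job is handed in: by touch and camera measurement, the caddy lies flat inside the cupboard just against the waffle iron (about 7 N on it at contact) with both jars standing, in about 21 s; I viewed 11 pictures, one over the limit of 10.

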